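# Rack the cleaned squeegees at the press in reverse order

## Task

The four cleaned squeegees stand in a row in the white wash rack. Move them all into the dark steel press rack, one to a pocket, in the reverse order: the one at the robot's left end of the wash rack goes to the robot's right end of the press rack, its neighbour next to it, and so on. Leave each standing upright, blade up, flat on the floor of its pocket and lengthwise in it, and never let one tip over.

Things in the scene. Friction and masses are not known exactly. Their poses are not given: they have to be found in the camera images.
- red_center (a point): Loose red squeegee, 0.1 to 0.2 kg: handle block 80 mm long (its x), 26 mm thick (its y), 54 mm high (top 10 mm only 18 thick), an 8 mm thick dark rubber blade standing out of its top; 70 mm high in all, stands on its handle, blade up. Point: its centre, 35 mm above its underside; z up. Grip across the thickness, from above. Starts within 6 mm of the middle of a wash rack pocket.
- yellow_center (a point): Loose yellow squeegee, 0.1 to 0.2 kg: handle block 80 mm long (its x), 26 mm thick (its y), 54 mm high (top 10 mm only 18 thick), an 8 mm thick dark rubber blade standing out of its top; 70 mm high in all, stands on its handle, blade up. Point: its centre, 35 mm above its underside; z up. Grip across the thickness, from above. Starts within 6 mm of the middle of a wash rack pocket.
- green_center (a point): Loose green squeegee, 0.1 to 0.2 kg: handle block 80 mm long (its x), 26 mm thick (its y), 54 mm high (top 10 mm only 18 thick), an 8 mm thick dark rubber blade standing out of its top; 70 mm high in all, stands on its handle, blade up. Point: its centre, 35 mm above its underside; z up. Grip across the thickness, from above. Starts within 6 mm of the middle of a wash rack pocket.
- blue_center (a point): Loose blue squeegee, 0.1 to 0.2 kg: handle block 80 mm long (its x), 26 mm thick (its y), 54 mm high (top 10 mm only 18 thick), an 8 mm thick dark rubber blade standing out of its top; 70 mm high in all, stands on its handle, blade up. Point: its centre, 35 mm above its underside; z up. Grip across the thickness, from above. Starts within 6 mm of the middle of a wash rack pocket.
- tag_red: Flat red tag, 20 x 40 x 3 mm, fixed on the far (+x) rim of the wash rack beside the pocket in which the red squeegee starts, so it shows that place after the squeegee is gone. Origin: centre of its underside, 63 mm along the rack's +x from the pocket's middle.
- tag_yellow: Flat yellow tag, 20 x 40 x 3 mm, fixed on the far (+x) rim of the wash rack beside the pocket in which the yellow squeegee starts, so it shows that place after the squeegee is gone. Origin: centre of its underside, 63 mm along the rack's +x from the pocket's middle.
- tag_green: Flat green tag, 20 x 40 x 3 mm, fixed on the far (+x) rim of the wash rack beside the pocket in which the green squeegee starts, so it shows that place after the squeegee is gone. Origin: centre of its underside, 63 mm along the rack's +x from the pocket's middle.
- tag_blue: Flat blue tag, 20 x 40 x 3 mm, fixed on the far (+x) rim of the wash rack beside the pocket in which the blue squeegee starts, so it shows that place after the squeegee is gone. Origin: centre of its underside, 63 mm along the rack's +x from the pocket's middle.
- wash_rack: White plastic rack, fixed, x -60 to +76 mm, 298 mm along y; bears the coloured tags, holds the squeegees at the start. Four pockets, middles at x 0, y +114, +38, -38, -114 mm, each 100 (x) by 46 (y) mm, 8 deep, floor 10 above the table, rims and ribs 18 above it. Origin on the table under the row's middle; x away from the robot, y along the row to the robot's left, turned up to 0.1 rad.
- press_rack: Dark steel rack, cork-lined pockets, no tags, fixed, 120 (x) by 298 (y) mm, empty at the start, nearer or farther than the wash rack. Four pockets, middles at x 0, y +114, +38, -38, -114 mm, each 100 (x) by 46 (y) mm, 8 deep, floor 10 above the table, rims and ribs 18 above it. Origin on the table under the row's middle; x away from the robot, y along the row to the robot's left, turned up to 0.1 rad.

How it is judged (in metres and radians):
At the end, for the whole second after the job is handed in: Each squeegee in the press rack pocket that mirrors its starting place (tags show it), centre within 13 mm of the pocket middle in the rack's x and y, flat on its floor (height within 4 mm, tilt under 0.1 rad), lengthwise within 0.35 rad either way round, released, at rest (((y of tag_red in the frame of wash_rack between 0.094 and 0.134 m and y of red_center in the frame of press_rack between -0.127 and -0.101 m) or (y of tag_red in the frame of wash_rack between 0.018 and 0.058 m and y of red_center in the frame of press_rack between -0.051 and -0.025 m) or (y of tag_red in the frame of wash_rack between -0.058 and -0.018 m and y of red_center in the frame of press_rack between 0.025 and 0.051 m) or (y of tag_red in the frame of wash_rack between -0.134 and -0.094 m and y of red_center in the frame of press_rack between 0.101 and 0.127 m)) and x of red_center in the frame of press_rack between -0.013 and 0.013 m and z of red_center in the frame of press_rack between 0.041 and 0.049 m and angle between each of red_center, yellow_center, green_center, blue_center's own z axis and vertical below 0.1 rad and angle between the x axis of each of red_center, yellow_center, green_center, blue_center and the x axis of press_rack, either way round below 0.35 rad and linear speed of each of squeegee_red, squeegee_yellow, squeegee_green, squeegee_blue below 0.02 m/s and angular speed of each of squeegee_red, squeegee_yellow, squeegee_green, squeegee_blue below 0.2 rad/s and ((y of tag_yellow in the frame of wash_rack between 0.094 and 0.134 m and y of yellow_center in the frame of press_rack between -0.127 and -0.101 m) or (y of tag_yellow in the frame of wash_rack between 0.018 and 0.058 m and y of yellow_center in the frame of press_rack between -0.051 and -0.025 m) or (y of tag_yellow in the frame of wash_rack between -0.058 and -0.018 m and y of yellow_center in the frame of press_rack between 0.025 and 0.051 m) or (y of tag_yellow in the frame of wash_rack between -0.134 and -0.094 m and y of yellow_center in the frame of press_rack between 0.101 and 0.127 m)) and x of yellow_center in the frame of press_rack between -0.013 and 0.013 m and z of yellow_center in the frame of press_rack between 0.041 and 0.049 m and ((y of tag_green in the frame of wash_rack between 0.094 and 0.134 m and y of green_center in the frame of press_rack between -0.127 and -0.101 m) or (y of tag_green in the frame of wash_rack between 0.018 and 0.058 m and y of green_center in the frame of press_rack between -0.051 and -0.025 m) or (y of tag_green in the frame of wash_rack between -0.058 and -0.018 m and y of green_center in the frame of press_rack between 0.025 and 0.051 m) or (y of tag_green in the frame of wash_rack between -0.134 and -0.094 m and y of green_center in the frame of press_rack between 0.101 and 0.127 m)) and x of green_center in the frame of press_rack between -0.013 and 0.013 m and z of green_center in the frame of press_rack between 0.041 and 0.049 m and ((y of tag_blue in the frame of wash_rack between 0.094 and 0.134 m and y of blue_center in the frame of press_rack between -0.127 and -0.101 m) or (y of tag_blue in the frame of wash_rack between 0.018 and 0.058 m and y of blue_center in the frame of press_rack between -0.051 and -0.025 m) or (y of tag_blue in the frame of wash_rack between -0.058 and -0.018 m and y of blue_center in the frame of press_rack between 0.025 and 0.051 m) or (y of tag_blue in the frame of wash_rack between -0.134 and -0.094 m and y of blue_center in the frame of press_rack between 0.101 and 0.127 m)) and x of blue_center in the frame of press_rack between -0.013 and 0.013 m and z of blue_center in the frame of press_rack between 0.041 and 0.049 m); the robot touches nothing.
It fails at once if a squeegee is tipped over (more than 0.7 rad from upright) (angle between any of red_center, yellow_center, green_center, blue_center's own z axis and vertical above 0.7 rad).
It also fails if it takes over 86 s, if anything falls off the work surface, if the arm or the gripper's body presses on something with over 40 N, if the wrist force passes 120 N, or if a joint passes its speed limit or range.

## Robot

A 6-joint arm with a two-finger parallel gripper is mounted at the origin on the work surface. World frame = base frame: x ahead of the robot, y to its left, z up, the work surface at z = 0. Lengths are in m, angles in degrees, forces in N, time in s.
With the tool pointing down it reaches from about 0.2 to 0.875 m from the base axis. Payload 3.4 kg.
Tool frame: the origin (TCP) lies at the very end of the fingers, on their centre line; the grasp point (between the pads) lies arm.hold_point_z behind it (arm.hold_point_z is the distance from the TCP to the grasp point, in m); z points along the fingers, y is the line along which they close (so a half turn about z gives the same grasp; the last joint's range is limited). The gripper opens to 94 mm and grips with 3 to 60 N. Pads are 16 mm wide; open, the fingers measure 119 mm over their backs; the gripper's body (75 mm by 177 mm) begins 78 mm behind the grasp point.
Start: joints at [-80.042, 15.808, 86.224, -0, 77.962, -6.933], TCP at [0.167, -0.55, 0.205] pointing down, gripper open.
Joint ranges: [-165.64, 165.64], [-43.16, 119.46], [12.63, 154.43], [-67.54, 247.53], [6.08, 155.33], [-154.97, 154.97]. Speed limits (degrees/s): [147.25, 147.25, 180, 180, 180, 180].

## Interface

Orientations are given as [roll, pitch, yaw] about the fixed x, y, z axes, in that order (R = Rz(yaw) Ry(pitch) Rx(roll)).
In Python, from cell import sensors, eyes, workorder, arm gives the robot as it stands. The module is installed in compiled form; this text tells all that it offers.
- The arm moves only by the tool apply_moves, never from a script. Its argument "moves" is a list of rows, each a list of 7 numbers: the turn, a rotation vector about the tool's x, y, z normalised to -1 to 1, where 1 is 45 degrees, then the shift along the tool's x, y, z normalised to -1 to 1, where 1 is 0.1 m, then the opening, from -1 (shut) to 1 (fully open). A call has 1 to 8 rows; each row is the pose to reach, as a shift and turn from the pose commanded when the call began, along the tool's axes at that moment; what a row does not reach only later rows make up. A row lasts 1/10 s, in which the tool goes at most 50 mm and 8.59 degrees, less where a joint would pass 70% of its speed; a pose out of reach is approached as far as the arm can. A call with a number of a shift or a turn outside -1 to 1 is refused whole. A call with a gripper value outside its range is refused whole. The fingers move at their own pace and stop on an object; "squeeze" is the grip in N (left out, the last holds). Time passes only in rows, so rows that repeat a pose let the fingers close. It gives the time, the measured TCP pose, the force, the opening and the grip force at its end, in the units of the state.
- sensors.read_state(): the state, without advancing time (a new reading comes with each control period).
- eyes.read_camera(name): name is "scene" or "side" or "wrist"; returns (picture, depth): 384x512x3 uint8, red, green, blue; 384x512 float32, m along the optical axis (not along the pixel's ray), 0 where there is no reading.
- eyes.calibration(name): a dict with "fx", "fy", "cx", "cy" (pixels), "xyz" and "orientation" of the camera in the world; the wrist camera has in their place "tool_from_camera" (4x4, takes a point from camera to tool coordinates, whose origin is the TCP and whose axes are the flange's). Camera axes: x right, y up, looking along -z (the intrinsics and any distortion apply to the point x, -y, -z); pixel columns grow to the right and rows downward; lengths in m; the calibration is good to about 2 mm. A picture is of the moment at which its call begins: read the wrist's pose just before it. calibration takes no time and is no camera call.
- workorder.hand_in(): hands the job in; it is judged then, once.
Trained networks look in the newest picture that a camera, given by its name, has taken for a name from the list of things; names that differ only in an ending like _2 or _b are one class to them, and where a whole thing is asked for, a point or a joint stands for the part that bears it (a point fixed in the world has none). Each returns a list of dicts, best first, with "conf" (0 to 1); they miss things now and then, are a little off and sometimes report something else, mostly with a low value. They report only what shows in the picture. A call takes as long as a camera call.
- eyes.spot_in(camera, thing): "location" ([x, y, z] in m, in world coordinates, good to about 4 mm: the middle of the surface that is visible of it).
- eyes.spot_point(camera, thing): "location" ([x, y, z] in m, in world coordinates, good to about 4 mm: a listed point, or the origin of a listed thing).
The state is a dict: "time_s": time; "joint_pos": joint angles; "joint_velocities": joint speeds; "effort": joint torques, N m; "ee_pos": TCP position; "tcp_rot": TCP orientation; "ft_force": force on the tool from outside, world axes, zero at the start; "ft_torque": the same for the moment, N m; "width": finger opening in m; "gripper_force": force on a finger pad.
Only numpy, scipy, OpenCV 4.12 (cv2) and the standard library are available. Lean on these libraries where they do the work, as an engineer would, in place of code of your own. Each camera call takes 0.05 s, during which the arm holds its last target. There are 200 camera calls.

## Working session

There is one attempt and no reset: what is moved stays moved. The work goes in short steps, Python scripts to look and compute and a tool call to move; the robot and the scene stay as the last step left them, time stands still between calls to the robot, and variables do not carry over. Pictures are saved under pics/ and viewed, at most 14 in all, crops included, and the job is handed in when it is done.

Besides the shell and the picture viewer there is one more tool, called after "Emit:" by a JSON object that holds its "api" and its "payload", one argument or row to a line. apply_moves: Moves the arm, as the interface text tells. Scaled input: -1 to 1 covers 0.1 m each way for a shift and 45 degrees each way for a turn. Its arguments: {"type":"object","properties":{"moves":{"type":"array"},"squeeze":{"type":"number"}},"required":["moves"]}

```bash
mkdir -p pics; cat > h.py <<'E'
import numpy as np, cv2
from scipy.spatial.transform import Rotation as R
from cell import sensors, eyes, workorder, arm
def save(cam,name):
    p,d=eyes.read_camera(cam); cv2.imwrite(f'pics/{name}.png',p[:,:,::-1]); return p,d
def campose(cam):
    c=eyes.calibration(cam)
    if 'xyz' in c: T=np.eye(4); T[:3,3]=c['xyz']; T[:3,:3]=R.from_euler('xyz',c['orientation'],degrees=True).as_matrix(); return c,T
    s=sensors.read_state(); T=np.eye(4); T[:3,3]=s['ee_pos']; T[:3,:3]=R.from_euler('xyz',s['tcp_rot'],degrees=True).as_matrix()
    return c,T@np.array(c['tool_from_camera'])
def cloud(cam,d,c,T):
    v,u=np.mgrid[:d.shape[0],:d.shape[1]]
    P=np.stack([(u-c['cx'])/c['fx']*d,-(v-c['cy'])/c['fy']*d,-d],-1)
    return P@T[:3,:3].T+T[:3,3]
E
python3 - <<'E'
from h import *
print(sensors.read_state(), arm.hold_point_z)
ims=[]
for cam in ['scene','side']:
    p,d=save(cam,cam+'0'); ims.append(p); c=eyes.calibration(cam); print(cam,c)
    for t in ['wash_rack','press_rack']+[f'tag_{k}' for k in ['red','yellow','green','blue']]+[f'{k}_center' for k in ['red','yellow','green','blue']]:
        print(t,[(np.round(x['location'],4).tolist(),round(x['conf'],2)) for x in eyes.spot_point(cam,t)[:2]])
cv2.imwrite('pics/both.png',cv2.resize(np.vstack(ims)[:,:,::-1],(450,600*1)) if 0 else cv2.resize(np.hstack(ims)[:,:,::-1],(800,300)))
print(eyes.calibration('wrist'))
E
```

```text
{'time_s': 0.0, 'joint_pos': array([-8.00421180e+01,  1.58473240e+01,  8.62925533e+01, -1.07128659e-03,
        7.79623263e+01, -6.93273396e+00]), 'joint_velocities': array([-0.05661136, -0.02589691,  0.06245769,  0.01777704, -0.09107233,
       -0.02810343]), 'effort': array([ 3.04960377e-03, -4.04570639e+01, -2.37225580e+01,  7.04101170e-02,
        3.44089069e-02, -1.30425374e-04]), 'ee_pos': array([ 0.16695575, -0.54964963,  0.20462626]), 'tcp_rot': array([-1.79898417e+02, -1.12967047e-02,  1.68908303e+01]), 'ft_force': array([-0.04046809,  0.30280883,  0.06794299]), 'ft_torque': array([ 0.03847587, -0.01488277,  0.02707558]), 'gripper_force': 0.0, 'width': 0.09406442663060365} 0.0188
scene {'fx': 456.4619612795689, 'fy': 456.4619612795689, 'cx': 256.3337636795062, 'cy': 190.9592226448838, 'xyz': array([1.09667176, 0.04698012, 0.71463873]), 'orientation': array([38.63196231,  0.75752816, 96.08277957])}
wash_rack [([0.4556, -0.0797, -0.0028], 0.82)]
press_rack [([0.6514, -0.0778, -0.0007], 0.66), ([0.4541, -0.0807, -0.0049], 0.63)]
tag_red []
tag_yellow [([0.5204, -0.1166, 0.0162]
[... 918 characters left out ...]
2], 0.5)]
red_center [([0.4543, -0.036, 0.0429], 0.86), ([0.5174, -0.1157, 0.0178], 0.33)]
yellow_center [([0.4511, -0.1142, 0.0462], 0.88)]
green_center [([0.459, -0.1901, 0.0465], 0.81)]
blue_center [([0.4573, 0.0364, 0.0433], 0.61)]
{'fx': 287.9411295909952, 'fy': 287.9411295909952, 'cx': 249.19342519381615, 'cy': 194.35821261820246, 'tool_from_camera': array([[-4.90687230e-04,  9.64149205e-01,  2.65360264e-01,
         7.66166379e-02],
       [ 9.99999870e-01,  5.09514707e-04, -2.11423535e-06,
         7.47001533e-04],
       [-1.37243396e-04,  2.65360229e-01, -9.64149330e-01,
        -1.78783852e-01],
       [ 0.00000000e+00,  0.00000000e+00,  0.00000000e+00,
         1.00000000e+00]])}
```

View pics/both.png

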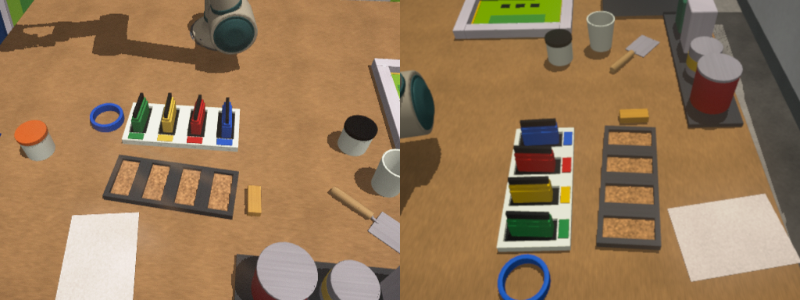

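```bash
cat > m.py <<'E'
from h import *
out={}
for cam in ['scene','side']:
    p,d=eyes.read_camera(cam); c,T=campose(cam); P=cloud(cam,d,c,T); ok=d>0
    hsv=cv2.cvtColor(p,cv2.COLOR_RGB2HSV); h,s,v=[hsv[...,i].astype(int) for i in range(3)]
    z=P[...,2]; W=(P[...,0]>.3)&(P[...,0]<.85)&(abs(P[...,1]+.08)<.25)&ok
    t=W&(z>-.02)&(z<.01)&(P[...,0]>.3); print(cam,'table med z',np.median(z[W&(abs(z)<.008)]))
    cols=dict(red=(h<8)|(h>172),yellow=(h>18)&(h<36),green=(h>45)&(h<85),blue=(h>95)&(h<130))
    for k,m in cols.items():
        m=m&(s>110)&(v>50)&W
        a=P[m&(z>.046)&(z<.06)]; b=P[m&(z>.012)&(z<.027)&(P[...,0]>.49)&(P[...,0]<.56)]
        for n,q in(('top',a),('tag',b)):
            if len(q)>15:
                r=cv2.minAreaRect((q[:,:2]*1000).astype(np.float32)); print(cam,k,n,len(q),'med',np.round(np.median(q,0),4),'rect',np.round(r[0],1),np.round(r[1],1),round(r[2],1))
    # racks: points at rim height
    for n,x0 in(('wash',.455),('press',.653)):
        m=W&(z>.0135)&(z<.0225)&(abs(P[...,0]-x0)<.1)
        m&=(v<110) if n=='press' else ((s<60)&(v>150))
        q=P[m]
        if len(q)>50:
            lo,hi=np.percentile(q[:,:2],[1,99],axis=0)
            r=cv2.minAreaRect((q[:,:2]*1000).astype(np.float32)); print(cam,n,len(q),'z',np.round(np.median(q[:,2]),4),'rect',np.round(r[0],1),np.round(r[1],1),round(r[2],2),np.round(lo,3),np.round(hi,3))
E
python3 m.py
```

```text
scene table med z 0.001687745229476345
scene red top 161 med [ 0.4726 -0.0294  0.0546] rect [453.5 -37.6] [26.7 77.8] 86.8
scene red tag 192 med [ 0.516  -0.0385  0.0224] rect [509.1 -39.6] [38.  38.5] 1.3
scene yellow top 164 med [ 0.4702 -0.105   0.0541] rect [ 454.2 -136.9] [80. 76.] 4.7
scene yellow tag 181 med [ 0.5168 -0.1148  0.0224] rect [ 509.1 -115.2] [38.5 38.1] 1.7
scene green top 165 med [ 0.4766 -0.1804  0.0541] rect [ 463.3 -180. ] [24.2 78.7] 70.5
scene green tag 160 med [ 0.5171 -0.1909  0.0225] rect [ 511.8 -191.7] [34.4 38. ] 1.7
scene blue top 148 med [0.4822 0.038  0.0546] rect [459.1  37.8] [76.5 24.2] 3.1
scene blue tag 316 med [0.4977 0.0297 0.0222] rect [ 508.6 -127.5] [365.3  35.7] 89.6
scene wash 3185 z 0.0195 rect [462.3 -77.8] [139.5 298.5] 0.26 [ 0.395 -0.225] [0.531 0.07 ]
scene press 4687 z 0.0193 rect [650.8 -76.4] [297.5 122.1] 85.67 [ 0.587 -0.224] [0.719 0.071]
side table med z 8.892219138101343e-05
side red top 490 med [ 0.4717 -0.0476  0.0533] rect [631.9  33.9] [462.2  62.6] 27.6
side red tag 227 med [ 0.5168 -0.0411  0.0209] rect [508.2 -41.2] [37. 40.] 1.9
side yellow top 382 med [ 0.4551 -0.126   0.0532] rect [ 454.3 -125.9] [79.3 16.9] 8.9
side yellow tag 280 med [ 0.5176 -0.1167  0.0209] rect [ 508.8 -114.7] [38.1 41.8] 1.5
side green top 401 med [ 0.4617 -0.2016  0.0531] rect [ 460.3 -201. ] [79.8 16.2] 4.7
side green tag 314 med [ 0.5177 -0.1934  0.0211] rect [ 509.5 -191.4] [40.3 36.9] 86.3
side blue top 326 med [0.4576 0.0265 0.0531] rect [458.   26.4] [78.4  9.5] 3.2
side blue tag 395 med [ 0.4972 -0.273   0.0222] rect [ 508.2 -129.3] [ 36.4 369.4] 0.0
side wash 3708 z 0.018 rect [463.4 -78.3] [137.  299.4] 0.34 [ 0.396 -0.227] [0.532 0.067]
side press 5795 z 0.0177 rect [652.8 -62.4] [330.2 119.1] 85.67 [ 0.585 -0.227] [0.716 0.071]
```

Emit:
{"api": "apply_moves", "payload": {
  "moves": [
    [0,0,0.19,0.45,-0.28,-0.3,0.2],
    [0,0,0.375,0.9,-0.55,-0.3,0.2],
    [0,0,0.375,0.9,-0.55,-0.3,0.2]
  ],
  "squeeze": 20
}}

```text
time_s: 1.5
ee_pos: [0.2395, -0.4687, 0.2367]
tcp_rot: [180.0, -0.1, 0.1]
ft_force: [0.7, -0.3, 0.8]
width: 0.0732
gripper_force: 0.0
```

Emit:
{"api": "apply_moves", "payload": {
  "moves": [
    [0,0,0,0.44,-0.49,0,0.2],
    [0,0,0,0.88,-0.98,-0.1,0.2],
    [0,0,0,0.88,-0.98,-0.1,0.2]
  ]
}}

```text
time_s: 1.8
ee_pos: [0.3264, -0.3715, 0.2456]
tcp_rot: [-180.0, -0.0, 0.2]
ft_force: [0.3, -0.7, 0.4]
width: 0.057
gripper_force: 0.0
```

Emit:
{"api": "apply_moves", "payload": {
  "moves": [
    [0,0,0,0.44,-0.49,0,0.2],
    [0,0,0,0.88,-0.98,-0.1,0.2],
    [0,0,0,0.88,-0.98,-0.1,0.2]
  ]
}}

```text
time_s: 2.1
ee_pos: [0.4146, -0.2735, 0.2557]
tcp_rot: [180.0, -0.0, 0.2]
ft_force: [-0.1, -0.3, 0.9]
width: 0.0565
gripper_force: 0.0
```

Emit:
{"api": "apply_moves", "payload": {
  "moves": [
    [0,0,0,0.44,-0.49,0,0.2],
    [0,0,0,0.88,-0.98,0,0.2],
    [0,0,0,0.88,-0.98,0,0.2]
  ]
}}

```text
time_s: 2.4
ee_pos: [0.5029, -0.1753, 0.2553]
tcp_rot: [-180.0, -0.0, 0.2]
ft_force: [0.7, 0.2, -0.4]
width: 0.0566
gripper_force: 0.0
```

Emit:
{"api": "apply_moves", "payload": {
  "moves": [
    [0,0,0,0.44,-0.49,0,0.2],
    [0,0,0,0.88,-0.98,0,0.2],
    [0,0,0,0.88,-0.98,0,0.2],
    [0,0,0,0.88,-0.98,0,0.2]
  ]
}}

```text
time_s: 2.8
ee_pos: [0.5916, -0.0766, 0.2544]
tcp_rot: [-179.9, -0.0, 0.4]
ft_force: [0.2, -0.6, 0.2]
width: 0.0567
gripper_force: 0.0
```

```bash
cat > w.py <<'E'
from h import *
import sys
def ortho(name):
    c,T=campose('wrist'); p,d=eyes.read_camera('wrist'); P=cloud('wrist',d,c,T)
    cv2.imwrite(f'pics/{name}.png',p[:,:,::-1])
    for t in ['wash_rack','press_rack']+[f'{k}_center' for k in ['red','yellow','green','blue']]:
        print(t,[(np.round(x['location'],4).tolist(),round(x['conf'],2)) for x in eyes.spot_point('wrist',t)[:2]])
    return p,d,P
if __name__=='__main__':
    p,d,P=ortho(sys.argv[1]); z=P[...,2]; W=(d>0)&(abs(P[...,1]+.08)<.2)&(P[...,0]>.37)
    hsv=cv2.cvtColor(p,cv2.COLOR_RGB2HSV); h,s,v=[hsv[...,i].astype(int) for i in range(3)]
    print('table',np.median(z[(abs(z)<.008)]))
    def rect(n,m,k=3):
        m=cv2.morphologyEx(m.astype(np.uint8),cv2.MORPH_OPEN,np.ones((k,k)))
        nl,L,st,_=cv2.connectedComponentsWithStats(m)
        for i in range(1,nl):
            if st[i,4]>60:
                q=P[L==i]; r=cv2.minAreaRect((q[:,:2]*1000).astype(np.float32)); print(n,st[i,4],'z',np.round(np.median(q[:,2]),4),np.round(r[0],1),np.round(r[1],1),round(r[2],2))
    rect('blade',W&(z>.061)&(z<.08),1)
    rect('wash',W&(z>.013)&(z<.024)&(s<60)&(v>150)&(P[...,0]<.55))
    rect('press',W&(z>.013)&(z<.024)&(v<110)&(P[...,0]>.56))
    rect('cork',W&(z>.005)&(z<.0145)&(P[...,0]>.58)&(P[...,0]<.72)&(v>60)&(s>40))
E
python3 w.py w1
```

```text
wash_rack [([0.4576, -0.0775, 0.0011], 0.68)]
press_rack [([0.6523, -0.0773, 0.0005], 0.77), ([0.4586, 0.0384, 0.0455], 0.2)]
red_center [([0.4577, -0.1921, 0.0411], 0.72), ([0.4504, -0.0379, 0.0445], 0.67)]
yellow_center [([0.447, -0.1127, 0.0443], 0.57)]
green_center [([0.4589, -0.1905, 0.0439], 0.95)]
blue_center [([0.4599, 0.0365, 0.0466], 0.75)]
table -0.0003063306680499145
blade 185 z 0.0729 [484.7  36.1] [26.  17.3] 14.21
blade 167 z 0.0727 [ 486.7 -192.1] [16.6 23.4] 87.16
blade 546 z 0.0645 [452.8 -39. ] [18.  80.1] 86.82
blade 548 z 0.0645 [ 452.3 -115.8] [78.7 18.1] 0.8
wash 486 z 0.0176 [484.2  64.8] [ 40.2 111.2] 69.78
wash 924 z 0.0177 [463.    0.7] [ 50.5 136.1] 88.92
wash 1757 z 0.0177 [462.3 -66.4] [ 76.4 137.7] 89.79
wash 281 z 0.0176 [ 514.2 -154. ] [30.2 34. ] 4.05
wash 197 z 0.0179 [ 502.3 -220.7] [10.8 53.6] 89.62
wash 522 z 0.0178 [ 444.9 -149.9] [102.6  33. ] 2.43
wash 128 z 0.0177 [ 449.6 -224. ] [46.3  8.4] 0.04
press 8416 z 0.0176 [650.6 -78.2] [295.7 118.1] 85.68
cork 2286 z 0.01 [659.9  36.6] [ 45.3 100.3] 85.73
cork 2326 z 0.0101 [654.  -39.8] [ 45.9 100.3] 85.72
cork 2316 z 0.0101 [ 648.2 -116. ] [ 45.9 100.3] 85.57
cork 2256 z 0.0101 [ 642.3 -192.5] [ 45.1 100.4] 85.62
```

View pics/w1.png

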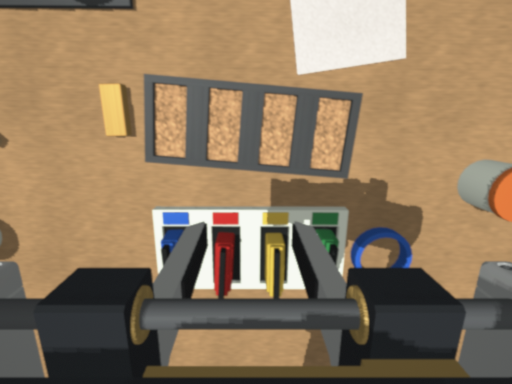

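Emit:
{"api": "apply_moves", "payload": {
  "moves": [
    [0,0,0,-0.33,-0.28,0.33,0.2],
    [0,0,0,-0.67,-0.57,0.65,0.2],
    [0,0,0,-0.67,-0.57,0.65,0.2]
  ]
}}

```text
time_s: 3.45
ee_pos: [0.5136, -0.0202, 0.1863]
tcp_rot: [-179.8, 0.7, 0.0]
ft_force: [0.4, 0.2, -0.0]
width: 0.0563
gripper_force: 0.0
```

Emit:
{"api": "apply_moves", "payload": {
  "moves": [
    [0,0,-0.03,-0.33,-0.28,0.33,0.2],
    [0,0,-0.06,-0.66,-0.57,0.65,0.2],
    [0,0,-0.06,-0.66,-0.57,0.65,0.2],
    [0,0,-0.06,-0.66,-0.57,0.65,0.2]
  ]
}}

```text
time_s: 3.85
ee_pos: [0.455, 0.0346, 0.1253]
tcp_rot: [180.0, 0.0, 2.8]
ft_force: [0.4, -0.1, 0.3]
width: 0.0564
gripper_force: 0.0
```

```bash
python3 - <<'E'
from h import *
print(sensors.read_state()['ee_pos'])
for cam in ['wrist','side']:
  p,d=save(cam,cam+'2')
  for t in ['blue_center','red_center']:
    print(cam,t,[(np.round(x['location'],4).tolist(),round(x['conf'],2)) for x in eyes.spot_point(cam,t)[:2]])
E
```

```text
[0.45495001 0.03462687 0.12526627]
wrist blue_center [([0.4576, 0.0396, 0.0423], 0.57)]
wrist red_center [([0.4495, -0.0343, 0.0433], 0.59)]
side blue_center [([0.4587, 0.0388, 0.0433], 0.64), ([0.6517, -0.0778, -0.0017], 0.36)]
side red_center [([0.4509, -0.0357, 0.0453], 0.86), ([0.4579, -0.0769, -0.0023], 0.38)]
```

View pics/wrist2.png

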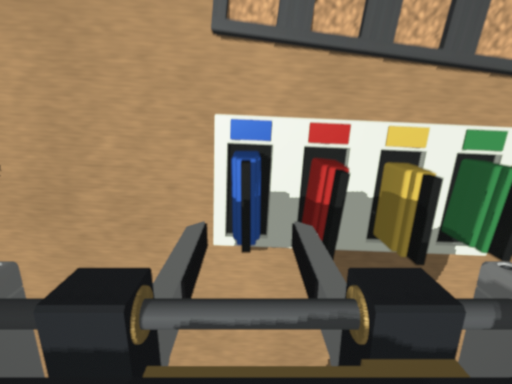

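Emit:
{"api": "apply_moves", "payload": {
  "moves": [
    [0,0,0,0.035,-0.025,0.25,0.2],
    [0,0,0,0.035,-0.025,0.5,0.2],
    [0,0,0,0.035,-0.025,0.75,0.2],
    [0,0,0,0.035,-0.025,1,0.2],
    [0,0,0,0.035,-0.025,1,0.2]
  ]
}}

```text
time_s: 4.65
ee_pos: [0.4578, 0.0369, 0.0233]
tcp_rot: [-180.0, 0.3, 2.7]
ft_force: [-0.3, -0.2, -0.1]
width: 0.0564
gripper_force: 0.0
```

Emit:
{"api": "apply_moves", "payload": {
  "moves": [
    [0,0,0,0,0,0,-1],
    [0,0,0,0,0,0,-1],
    [0,0,0,0,0,0,-1],
    [0,0,0,0,0,0,-1],
    [0,0,0,0,0,0,-1],
    [0,0,0,0,0,0,-1],
    [0,0,0,0,0,0,-1],
    [0,0,0,0,0,0,-1]
  ]
}}

```text
time_s: 5.45
ee_pos: [0.4602, 0.0373, 0.0264]
tcp_rot: [180.0, -0.1, 2.7]
ft_force: [-0.5, -0.1, 5.7]
width: 0.0258
gripper_force: 20.0
```

Emit:
{"api": "apply_moves", "payload": {
  "moves": [
    [0,0,0,0,0,-0.25,-1],
    [0,0,0,0,0,-0.5,-1],
    [0,0,0,0,0,-0.75,-1],
    [0,0,0,0,0,-1,-1],
    [0,0,0,0,0,-1,-1]
  ]
}}

```text
time_s: 5.95
ee_pos: [0.4618, 0.0371, 0.1282]
tcp_rot: [179.9, -0.4, 2.7]
ft_force: [1.0, 0.4, -1.6]
width: 0.0263
gripper_force: 20.0
```

Emit:
{"api": "apply_moves", "payload": {
  "moves": [
    [0,0,0.05,0.2,0.25,0,-1],
    [0,0,0.1,0.4,0.5,0,-1],
    [0,0,0.157,0.6,0.77,0,-1],
    [0,0,0.157,0.6,0.77,0,-1]
  ]
}}

```text
time_s: 6.35
ee_pos: [0.5255, -0.0398, 0.124]
tcp_rot: [179.9, -0.1, -4.5]
ft_force: [-0.1, 1.0, -0.8]
width: 0.0258
gripper_force: 20.0
```

Emit:
{"api": "apply_moves", "payload": {
  "moves": [
    [0,0,0,0.22,0.24,0,-1],
    [0,0,0,0.44,0.48,0,-1],
    [0,0,0,0.654,0.73,0,-1],
    [0,0,0,0.654,0.73,0,-1]
  ]
}}

```text
time_s: 6.75
ee_pos: [0.5843, -0.1173, 0.1237]
tcp_rot: [179.9, -0.0, -4.5]
ft_force: [-0.2, 0.2, -0.9]
width: 0.0257
gripper_force: 20.0
```

Emit:
{"api": "apply_moves", "payload": {
  "moves": [
    [0,0,0,0.22,0.24,0,-1],
    [0,0,0,0.44,0.48,0,-1],
    [0,0,0,0.654,0.73,0,-1],
    [0,0,0,0.654,0.73,0,-1],
    [0,0,0,0.654,0.73,0,-1]
  ]
}}

```text
time_s: 7.25
ee_pos: [0.641, -0.1912, 0.1238]
tcp_rot: [-179.9, 0.2, -4.4]
ft_force: [-0.3, 0.5, -1.1]
width: 0.0258
gripper_force: 20.0
```

```bash
python3 - <<'E'
from h import *
s=sensors.read_state();print(s['ee_pos'],s['tcp_rot'])
for cam in ['wrist','side','scene']:
  p,d=save(cam,cam+'3')
  for t in ['blue_center','press_rack']:
    print(cam,t,[(np.round(x['location'],4).tolist(),round(x['conf'],2)) for x in eyes.spot_point(cam,t)[:2]])
a=cv2.imread('pics/wrist3.png');b=cv2.imread('pics/side3.png');cv2.imwrite('pics/c3.png',cv2.resize(np.hstack([a,b]),(800,300)))
E
```

```text
[ 0.64095263 -0.19119821  0.12375997] [-179.89226239    0.21139586   -4.36683309]
wrist blue_center [([0.6384, -0.1915, 0.1433], 0.86)]
wrist press_rack [([0.6541, -0.0776, 0.0008], 0.65)]
side blue_center []
side press_rack []
scene blue_center [([0.6369, -0.1899, 0.1442], 0.75)]
scene press_rack [([0.6494, -0.0768, -0.0002], 0.85)]
```

View pics/c3.png

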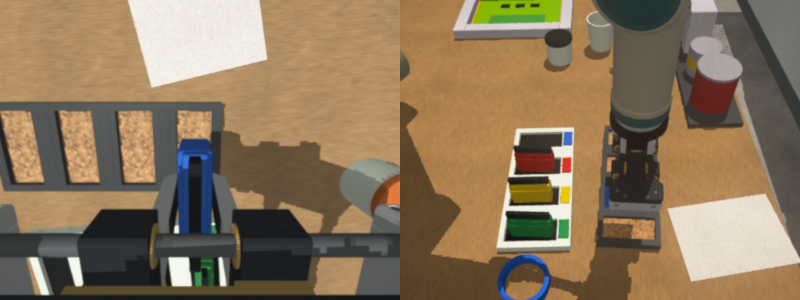

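Emit:
{"api": "apply_moves", "payload": {
  "moves": [
    [0,0,0,0.03,0.01,0.25,-1],
    [0,0,0,0.03,0.01,0.5,-1],
    [0,0,0,0.03,0.01,0.75,-1],
    [0,0,0,0.03,0.01,0.9,-1],
    [0,0,0,0.03,0.01,0.98,-1],
    [0,0,0,0.03,0.01,0.98,-1],
    [0,0,0,0.03,0.01,0.98,-1]
  ]
}}

```text
time_s: 8.4
ee_pos: [0.6458, -0.1937, 0.028]
tcp_rot: [180.0, -0.1, -4.3]
ft_force: [0.5, -0.2, -0.7]
width: 0.026
gripper_force: 20.0
```

Emit:
{"api": "apply_moves", "payload": {
  "moves": [
    [0,0,0,0,0,0.01,-1],
    [0,0,0,0,0,0.02,-1],
    [0,0,0,0,0,0.02,-1]
  ]
}}

```text
time_s: 8.7
ee_pos: [0.6457, -0.1937, 0.026]
tcp_rot: [180.0, -0.1, -4.3]
ft_force: [0.6, 0.6, 0.9]
width: 0.0264
gripper_force: 20.0
```

```bash
python3 - <<'E'
from h import *
for i in range(2):
  s=sensors.read_state();print(s['ee_pos'],s['ft_force'])
  eyes.read_camera('wrist')
  print([(np.round(x['location'],4).tolist(),round(x['conf'],2)) for x in eyes.spot_point('wrist','blue_center')[:2]])
E
```

```text
[ 0.64572041 -0.19370695  0.02604022] [0.55795244 0.60621209 0.8588028 ]
[([0.6435, -0.1922, 0.0457], 0.76)]
[ 0.64576758 -0.1937533   0.02606479] [ 0.46041225 -0.18456183  1.26874443]
[([0.6467, -0.1927, 0.0465], 0.85), ([0.6559, -0.0752, 0.0021], 0.35)]
```

Emit:
{"api": "apply_moves", "payload": {
  "moves": [
    [0,0,0,0,0,0,0.2],
    [0,0,0,0,0,0,0.2],
    [0,0,0,0,0,0,0.2],
    [0,0,0,0,0,0,0.2],
    [0,0,0,0,0,0,0.2],
    [0,0,0,0,0,0,0.2]
  ]
}}

```text
time_s: 9.5
ee_pos: [0.6453, -0.1935, 0.0254]
tcp_rot: [180.0, 0.0, -4.3]
ft_force: [0.6, -0.3, 0.1]
width: 0.0563
gripper_force: 0.0
```

Emit:
{"api": "apply_moves", "payload": {
  "moves": [
    [0,0,0,0,0,-0.2,0.2],
    [0,0,0,0,0,-0.5,0.2],
    [0,0,0,0,0,-0.8,0.2],
    [0,0,0,0,0,-1,0.2],
    [0,0,0,0,0,-1,0.2]
  ]
}}

```text
time_s: 10.0
ee_pos: [0.6475, -0.1944, 0.1291]
tcp_rot: [179.9, -0.4, -4.3]
ft_force: [-0.1, 0.3, -0.7]
width: 0.0565
gripper_force: 0.0
```

Emit:
{"api": "apply_moves", "payload": {
  "moves": [
    [0,0,0,-0.34,-0.24,0,0.2],
    [0,0,0,-0.68,-0.47,0,0.2],
    [0,0,0,-0.68,-0.47,0,0.2]
  ]
}}

```text
time_s: 10.3
ee_pos: [0.5745, -0.1375, 0.1233]
tcp_rot: [-179.8, 0.5, -4.3]
ft_force: [-0.7, 0.0, 1.0]
width: 0.0564
gripper_force: 0.0
```

Emit:
{"api": "apply_moves", "payload": {
  "moves": [
    [0,0,0,-0.34,-0.24,0,0.2],
    [0,0,0,-0.68,-0.47,0,0.2],
    [0,0,0,-0.68,-0.47,0,0.2]
  ]
}}

```text
time_s: 10.6
ee_pos: [0.5113, -0.0863, 0.1239]
tcp_rot: [-179.9, 0.4, -4.3]
ft_force: [0.1, -0.9, 0.0]
width: 0.0566
gripper_force: 0.0
```

Emit:
{"api": "apply_moves", "payload": {
  "moves": [
    [0,0,-0.025,-0.34,-0.24,0,0.2],
    [0,0,-0.025,-0.68,-0.47,0,0.2],
    [0,0,-0.025,-0.68,-0.47,0,0.2],
    [0,0,-0.025,-0.68,-0.47,0,0.2]
  ]
}}

```text
time_s: 11.0
ee_pos: [0.4532, -0.0376, 0.1253]
tcp_rot: [180.0, -0.1, -3.2]
ft_force: [0.6, -0.1, -0.6]
width: 0.0564
gripper_force: 0.0
```

```bash
cat > look.py <<'E'
from h import *
import sys
n=sys.argv[1]; s=sensors.read_state();print(s['time_s'],s['ee_pos'],s['tcp_rot'])
for cam in sys.argv[2].split(','):
  p,d=save(cam,cam+n)
  for t in sys.argv[3:]:
    print(cam,t,[(np.round(x['location'],4).tolist(),round(x['conf'],2)) for x in eyes.spot_point(cam,t)[:2]])
a=cv2.imread(f'pics/wrist{n}.png');b=cv2.imread(f'pics/side{n}.png');cv2.imwrite(f'pics/c{n}.png',cv2.resize(np.hstack([a,b]),(800,300)))
E
python3 look.py 4 wrist,side red_center blue_center
```

```text
11.0 [ 0.45321115 -0.03764495  0.12530706] [ 1.79962044e+02 -6.64548538e-02 -3.17597733e+00]
wrist red_center [([0.4495, -0.0339, 0.0449], 0.81)]
wrist blue_center []
side red_center [([0.4546, -0.0363, 0.0436], 0.69)]
side blue_center [([0.6436, -0.1959, 0.0448], 0.87)]
```

View pics/c4.png

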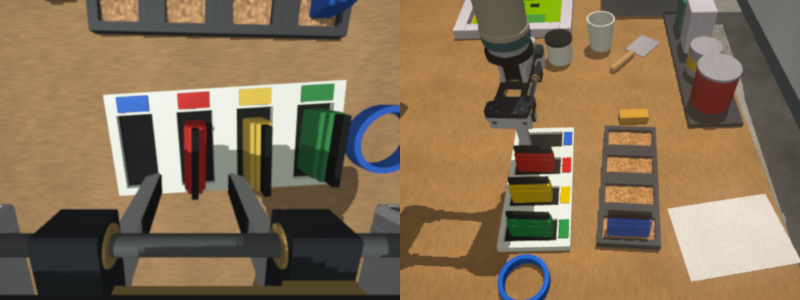

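Emit:
{"api": "apply_moves", "payload": {
  "moves": [
    [0,0,0,0,0,0.25,0.2],
    [0,0,0,0,0,0.5,0.2],
    [0,0,0,0,0,0.75,0.2],
    [0,0,0,0,0,1,0.2],
    [0,0,0,0,0,1,0.2]
  ]
}}

```text
time_s: 11.8
ee_pos: [0.4503, -0.0372, 0.0229]
tcp_rot: [-179.9, 0.4, -3.3]
ft_force: [-0.0, 0.2, 0.1]
width: 0.0568
gripper_force: 0.0
```

Emit:
{"api": "apply_moves", "payload": {
  "moves": [
    [0,0,0,0,0,0,-1],
    [0,0,0,0,0,0,-1],
    [0,0,0,0,0,0,-1],
    [0,0,0,0,0,0,-1],
    [0,0,0,0,0,0,-1],
    [0,0,0,0,0,0,-1],
    [0,0,0,0,0,0,-1],
    [0,0,0,0,0,0,-1]
  ]
}}

```text
time_s: 12.6
ee_pos: [0.4533, -0.0377, 0.0263]
tcp_rot: [180.0, -0.1, -3.2]
ft_force: [-0.2, -0.4, 5.8]
width: 0.0258
gripper_force: 20.0
```

Emit:
{"api": "apply_moves", "payload": {
  "moves": [
    [0,0,0,0,0,-0.25,-1],
    [0,0,0,0,0,-0.5,-1],
    [0,0,0,0,0,-0.75,-1],
    [0,0,0,0,0,-1,-1],
    [0,0,0,0,0,-1,-1]
  ]
}}

```text
time_s: 13.1
ee_pos: [0.4549, -0.038, 0.1282]
tcp_rot: [179.9, -0.4, -3.2]
ft_force: [-0.5, 0.1, -0.8]
width: 0.0258
gripper_force: 20.0
```

Emit:
{"api": "apply_moves", "payload": {
  "moves": [
    [0,0,0,0.33,0.11,0,-1],
    [0,0,0,0.66,0.22,0,-1],
    [0,0,0,1,0.34,0,-1],
    [0,0,0,1,0.34,0,-1]
  ]
}}

```text
time_s: 13.5
ee_pos: [0.5545, -0.0789, 0.1237]
tcp_rot: [179.9, -0.1, -3.3]
ft_force: [-0.0, 0.4, -1.5]
width: 0.0258
gripper_force: 20.0
```

Emit:
{"api": "apply_moves", "payload": {
  "moves": [
    [0,0,0.025,0.33,0.11,0,-1],
    [0,0,0.025,0.66,0.22,0,-1],
    [0,0,0.025,0.98,0.34,0,-1],
    [0,0,0.025,0.98,0.34,0,-1],
    [0,0,0.025,0.98,0.34,0,-1]
  ]
}}

```text
time_s: 14.0
ee_pos: [0.645, -0.1161, 0.1233]
tcp_rot: [-179.9, 0.3, -4.4]
ft_force: [0.2, 0.8, -2.0]
width: 0.026
gripper_force: 20.0
```

```bash
python3 look.py 5 wrist,scene,side red_center press_rack
```

```text
14.0 [ 0.64496819 -0.11609151  0.12327769] [-179.94536507    0.25181557   -4.36088942]
wrist red_center []
wrist press_rack [([0.653, -0.0775, -0.0024], 0.88)]
scene red_center [([0.6433, -0.1172, 0.1412], 0.8)]
scene press_rack [([0.6547, -0.0769, 0.0], 0.79)]
side red_center [([0.6461, -0.1153, 0.1426], 0.64)]
side press_rack [([0.6502, -0.0798, 0.0018], 0.96)]
```

Emit:
{"api": "apply_moves", "payload": {
  "moves": [
    [0,0,0,0.01,0,0.25,-1],
    [0,0,0,0.01,0,0.5,-1],
    [0,0,0,0.01,0,0.75,-1],
    [0,0,0,0.01,0,0.9,-1],
    [0,0,0,0.01,0,0.97,-1],
    [0,0,0,0.01,0,1,-1],
    [0,0,0,0.01,0,1,-1],
    [0,0,0,0.01,0,1,-1]
  ]
}}

```text
time_s: 15.25
ee_pos: [0.6482, -0.1167, 0.0264]
tcp_rot: [180.0, -0.1, -4.3]
ft_force: [0.3, 1.0, 0.2]
width: 0.0259
gripper_force: 20.0
```

```bash
python3 look.py 6 wrist,scene,side red_center blue_center
```

```text
15.25 [ 0.64815464 -0.11671501  0.02638395] [ 1.79974072e+02 -1.07988283e-01 -4.34369375e+00]
wrist red_center [([0.6443, -0.1161, 0.0437], 0.65)]
wrist blue_center [([0.6424, -0.1983, 0.0469], 0.7)]
scene red_center [([0.5193, -0.0392, 0.0122], 0.69), ([0.6475, -0.1184, 0.0487], 0.63)]
scene blue_center [([0.6426, -0.1927, 0.0452], 0.56)]
side red_center [([0.5197, 0.037, 0.0191], 0.18)]
side blue_center [([0.6433, -0.1941, 0.0424], 0.6)]
```

View pics/c6.png

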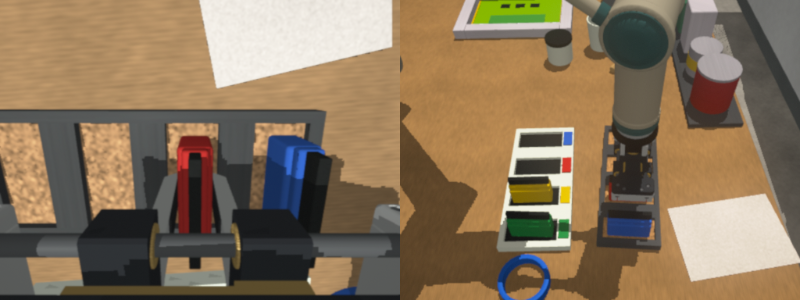

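Emit:
{"api": "apply_moves", "payload": {
  "moves": [
    [0,0,0,0,0,0,0.2],
    [0,0,0,0,0,0,0.2],
    [0,0,0,0,0,0,0.2],
    [0,0,0,0,0,0,0.2],
    [0,0,0,0,0,0,0.2],
    [0,0,0,0,0,0,0.2]
  ]
}}

```text
time_s: 16.3
ee_pos: [0.6473, -0.1166, 0.0253]
tcp_rot: [180.0, 0.0, -4.4]
ft_force: [0.2, -0.1, 0.3]
width: 0.0564
gripper_force: 0.0
```

Emit:
{"api": "apply_moves", "payload": {
  "moves": [
    [0,0,0,0,0,-0.2,0.2],
    [0,0,0,0,0,-0.5,0.2],
    [0,0,0,0,0,-0.8,0.2],
    [0,0,0,0,0,-1,0.2],
    [0,0,0,0,0,-1,0.2]
  ]
}}

```text
time_s: 16.8
ee_pos: [0.6497, -0.1172, 0.129]
tcp_rot: [179.9, -0.4, -4.3]
ft_force: [0.9, 0.8, 0.5]
width: 0.0563
gripper_force: 0.0
```

Emit:
{"api": "apply_moves", "payload": {
  "moves": [
    [0,0,0,-0.49,0.03,0,0.2],
    [0,0,0,-0.98,0.065,0,0.2],
    [0,0,0,-0.98,0.065,0,0.2]
  ]
}}

```text
time_s: 17.1
ee_pos: [0.5392, -0.1133, 0.1223]
tcp_rot: [-179.8, 0.8, -4.4]
ft_force: [-0.4, 0.4, 0.1]
width: 0.0568
gripper_force: 0.0
```

Emit:
{"api": "apply_moves", "payload": {
  "moves": [
    [0,0,-0.097,-0.49,0.03,0,0.2],
    [0,0,-0.097,-0.98,0.065,0,0.2],
    [0,0,-0.097,-0.98,0.065,0,0.2],
    [0,0,-0.097,-0.98,0.065,0,0.2],
    [0,0,-0.097,-0.98,0.065,0,0.2]
  ]
}}

```text
time_s: 17.6
ee_pos: [0.4528, -0.1152, 0.1255]
tcp_rot: [180.0, -0.1, 0.0]
ft_force: [0.1, 0.4, -0.1]
width: 0.0563
gripper_force: 0.0
```

```bash
python3 look.py 7 wrist,side yellow_center red_center
```

```text
17.6 [ 0.45275341 -0.1151815   0.12551578] [ 1.79963348e+02 -1.07073205e-01  1.15831813e-02]
wrist yellow_center [([0.4488, -0.1154, 0.0445], 0.89)]
wrist red_center []
side yellow_center [([0.4532, -0.113, 0.0434], 0.76)]
side red_center [([0.6456, -0.1138, 0.0447], 0.87)]
```

View pics/c7.png

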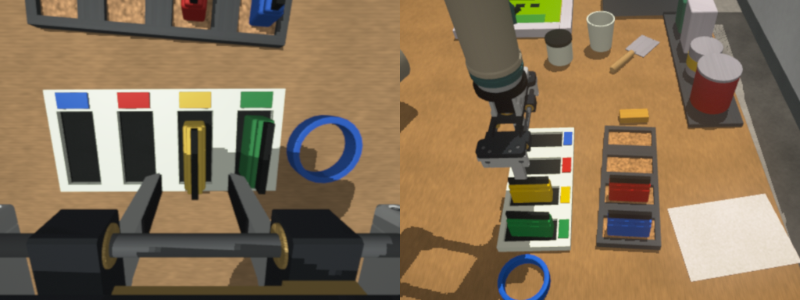

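Emit:
{"api": "apply_moves", "payload": {
  "moves": [
    [0,0,0,0,0,0.25,0.2],
    [0,0,0,0,0,0.5,0.2],
    [0,0,0,0,0,0.75,0.2],
    [0,0,0,0,0,1,0.2],
    [0,0,0,0,0,1,0.2]
  ]
}}

```text
time_s: 18.4
ee_pos: [0.4488, -0.1137, 0.0229]
tcp_rot: [-179.9, 0.4, 0.0]
ft_force: [-0.3, -0.3, 0.4]
width: 0.0565
gripper_force: 0.0
```

Emit:
{"api": "apply_moves", "payload": {
  "moves": [
    [0,0,0,0,0,0,-1],
    [0,0,0,0,0,0,-1],
    [0,0,0,0,0,0,-1],
    [0,0,0,0,0,0,-1],
    [0,0,0,0,0,0,-1],
    [0,0,0,0,0,0,-1],
    [0,0,0,0,0,0,-1],
    [0,0,0,0,0,0,-1]
  ]
}}

```text
time_s: 19.2
ee_pos: [0.4517, -0.1149, 0.0264]
tcp_rot: [180.0, -0.1, 0.0]
ft_force: [0.0, 0.4, 6.5]
width: 0.026
gripper_force: 20.0
```

Emit:
{"api": "apply_moves", "payload": {
  "moves": [
    [0,0,0,0,0,-0.25,-1],
    [0,0,0,0,0,-0.5,-1],
    [0,0,0,0,0,-0.75,-1],
    [0,0,0,0,0,-1,-1],
    [0,0,0,0,0,-1,-1]
  ]
}}

```text
time_s: 19.7
ee_pos: [0.4532, -0.1156, 0.1282]
tcp_rot: [179.8, -0.4, 0.0]
ft_force: [0.5, -0.1, -1.5]
width: 0.0257
gripper_force: 20.0
```

Emit:
{"api": "apply_moves", "payload": {
  "moves": [
    [0,0,0,0.33,-0.12,0,-1],
    [0,0,0,0.66,-0.25,0,-1],
    [0,0,0,1,-0.38,0,-1],
    [0,0,0,1,-0.38,0,-1]
  ]
}}

```text
time_s: 20.1
ee_pos: [0.5547, -0.0754, 0.1237]
tcp_rot: [-180.0, -0.1, 0.1]
ft_force: [-1.5, -0.2, -0.6]
width: 0.0258
gripper_force: 20.0
```

Emit:
{"api": "apply_moves", "payload": {
  "moves": [
    [0,0,0.03,0.33,-0.12,0,-1],
    [0,0,0.06,0.66,-0.25,0,-1],
    [0,0,0.097,1,-0.38,0,-1],
    [0,0,0.097,1,-0.38,0,-1],
    [0,0,0.097,1,-0.38,0,-1],
    [0,0,0.097,1,-0.38,0,-1]
  ]
}}

```text
time_s: 20.7
ee_pos: [0.6488, -0.039, 0.1243]
tcp_rot: [180.0, 0.2, -4.4]
ft_force: [0.3, -0.4, -0.6]
width: 0.026
gripper_force: 20.0
```

```bash
python3 look.py 8 wrist,scene,side yellow_center red_center
```

```text
20.7 [ 0.64879947 -0.03901659  0.12427115] [179.98183823   0.20561177  -4.36185646]
wrist yellow_center [([0.6438, -0.0372, 0.1404], 0.72)]
wrist red_center [([0.645, -0.119, 0.0435], 0.69)]
scene yellow_center [([0.6527, -0.0395, 0.1442], 0.78)]
scene red_center [([0.6515, -0.1168, 0.045], 0.6)]
side yellow_center [([0.6538, -0.0395, 0.1447], 0.82), ([0.5204, -0.1931, 0.0166], 0.43)]
side red_center [([0.6463, -0.1162, 0.0424], 0.94)]
```

Emit:
{"api": "apply_moves", "payload": {
  "moves": [
    [0,0,0,0.025,0,0.25,-1],
    [0,0,0,0.025,0,0.5,-1],
    [0,0,0,0.025,0,0.75,-1],
    [0,0,0,0.025,0,0.9,-1],
    [0,0,0,0.025,0,0.97,-1],
    [0,0,0,0.025,0,1,-1],
    [0,0,0,0.025,0,1,-1],
    [0,0,0,0.025,0,1,-1]
  ]
}}

```text
time_s: 21.95
ee_pos: [0.6541, -0.0389, 0.0264]
tcp_rot: [180.0, -0.1, -4.3]
ft_force: [-0.4, -0.4, 0.5]
width: 0.0255
gripper_force: 20.0
```

```bash
python3 look.py 9 wrist,scene,side yellow_center
```

```text
21.95 [ 0.65405348 -0.0389003   0.02635566] [ 1.79986810e+02 -8.48085290e-02 -4.34751042e+00]
wrist yellow_center [([0.6503, -0.0378, 0.0462], 0.85)]
scene yellow_center [([0.6548, -0.0369, 0.0459], 0.69)]
side yellow_center [([0.6562, -0.0369, 0.0474], 0.67)]
```

View pics/c9.png

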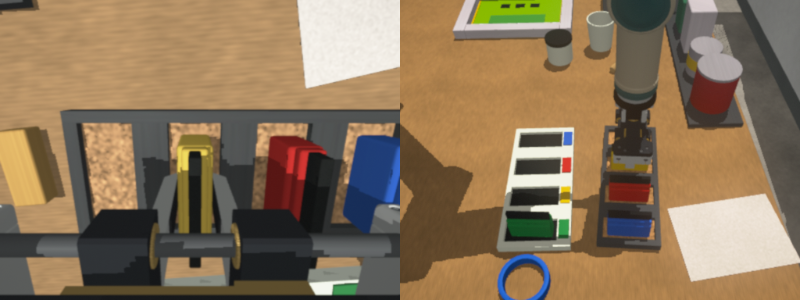

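Emit:
{"api": "apply_moves", "payload": {
  "moves": [
    [0,0,0,0,0,0,0.2],
    [0,0,0,0,0,0,0.2],
    [0,0,0,0,0,0,0.2],
    [0,0,0,0,0,0,0.2],
    [0,0,0,0,0,0,0.2],
    [0,0,0,0,0,0,0.2]
  ]
}}

```text
time_s: 22.85
ee_pos: [0.6535, -0.0388, 0.0254]
tcp_rot: [180.0, 0.0, -4.3]
ft_force: [-0.5, 0.1, -0.4]
width: 0.0563
gripper_force: 0.0
```

Emit:
{"api": "apply_moves", "payload": {
  "moves": [
    [0,0,0,0,0,-0.2,0.2],
    [0,0,0,0,0,-0.5,0.2],
    [0,0,0,0,0,-0.8,0.2],
    [0,0,0,0,0,-1,0.2],
    [0,0,0,0,0,-1,0.2]
  ]
}}

```text
time_s: 23.35
ee_pos: [0.6558, -0.0392, 0.129]
tcp_rot: [180.0, -0.4, -4.3]
ft_force: [0.7, 0.3, 0.8]
width: 0.0566
gripper_force: 0.0
```

Emit:
{"api": "apply_moves", "payload": {
  "moves": [
    [0,0,0,-0.3,0.28,0,0.2],
    [0,0,0,-0.6,0.55,0,0.2],
    [0,0,0,-0.91,0.83,0,0.2],
    [0,0,0,-0.91,0.83,0,0.2]
  ]
}}

```text
time_s: 23.75
ee_pos: [0.5512, -0.1163, 0.1238]
tcp_rot: [180.0, 0.4, -4.5]
ft_force: [-0.4, 0.2, -0.6]
width: 0.0562
gripper_force: 0.0
```

Emit:
{"api": "apply_moves", "payload": {
  "moves": [
    [0,0,-0.06,-0.3,0.28,0,0.2],
    [0,0,-0.12,-0.6,0.55,0,0.2],
    [0,0,-0.185,-0.91,0.83,0,0.2],
    [0,0,-0.185,-0.91,0.83,0,0.2],
    [0,0,-0.185,-0.91,0.83,0,0.2],
    [0,0,-0.185,-0.91,0.83,0,0.2]
  ]
}}

```text
time_s: 24.35
ee_pos: [0.4605, -0.19, 0.1251]
tcp_rot: [-180.0, -0.0, 4.0]
ft_force: [0.5, -0.1, 0.1]
width: 0.0561
gripper_force: 0.0
```

```bash
python3 look.py 10 wrist,side green_center yellow_center
```

```text
24.35 [ 0.46047168 -0.19003507  0.1251022 ] [-1.79975708e+02 -3.31192596e-02  3.98110089e+00]
wrist green_center [([0.4557, -0.1935, 0.0445], 0.65), ([0.5196, -0.0382, 0.0168], 0.65)]
wrist yellow_center []
side green_center [([0.6437, -0.1957, 0.0432], 0.7), ([0.4595, -0.1893, 0.048], 0.56)]
side yellow_center [([0.6574, -0.0378, 0.0425], 0.83), ([0.6422, -0.1964, 0.0437], 0.49)]
```

View pics/c10.png

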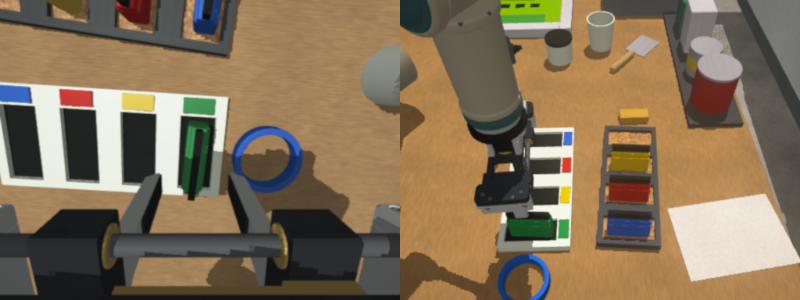

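```bash
python3 - <<'E'
from h import *
c,T=campose('wrist'); p,d=eyes.read_camera('wrist'); P=cloud('wrist',d,c,T)
hsv=cv2.cvtColor(p,cv2.COLOR_RGB2HSV); h,s,v=[hsv[...,i].astype(int) for i in range(3)]
B=(abs(P[...,0]-.46)<.06)&(abs(P[...,1]+.19)<.035)&(d>0)
for n,m in(('blade',B&(P[...,2]>.07)&(P[...,2]<.09)&(v<70)),('green',B&(P[...,2]>.045)&(P[...,2]<.066)&(h>45)&(h<85)&(s>90))):
    q=P[m].astype(np.float32); r=cv2.minAreaRect(q[:,:2]*1000); l=cv2.fitLine(q[:,:2],cv2.DIST_HUBER,0,.01,.01).ravel()
    print(n,len(q),np.median(q[:,2]),r,np.degrees(np.arctan2(l[1],l[0])))
E
```

```text
blade 879 0.07953622 ((459.0754699707031, -191.45904541015625), (8.083544731140137, 77.0753173828125), 87.09651184082031) -2.9811373
green 1569 0.062320095 ((459.25634765625, -191.53359985351562), (26.047754287719727, 78.7139663696289), 87.09071350097656) -6.3666964
```

Emit:
{"api": "apply_moves", "payload": {
  "moves": [
    [0,0,0.153,-0.014,0.014,0,0.2],
    [0,0,0.153,-0.014,0.014,0.25,0.2],
    [0,0,0.153,-0.014,0.014,0.5,0.2],
    [0,0,0.153,-0.014,0.014,0.75,0.2],
    [0,0,0.153,-0.014,0.014,1,0.2],
    [0,0,0.153,-0.014,0.014,1,0.2]
  ]
}}

```text
time_s: 25.3
ee_pos: [0.4558, -0.1905, 0.0229]
tcp_rot: [-179.8, 0.3, -2.9]
ft_force: [-0.3, 0.0, 0.5]
width: 0.0566
gripper_force: 0.0
```

Emit:
{"api": "apply_moves", "payload": {
  "moves": [
    [0,0,0,0,0,0,-1],
    [0,0,0,0,0,0,-1],
    [0,0,0,0,0,0,-1],
    [0,0,0,0,0,0,-1],
    [0,0,0,0,0,0,-1],
    [0,0,0,0,0,0,-1],
    [0,0,0,0,0,0,-1],
    [0,0,0,0,0,0,-1]
  ]
}}

```text
time_s: 26.1
ee_pos: [0.4588, -0.1921, 0.0264]
tcp_rot: [180.0, -0.1, -2.9]
ft_force: [-0.4, 2.1, 6.6]
width: 0.0261
gripper_force: 20.0
```

Emit:
{"api": "apply_moves", "payload": {
  "moves": [
    [0,0,0,0,0,-0.25,-1],
    [0,0,0,0,0,-0.5,-1],
    [0,0,0,0,0,-0.75,-1],
    [0,0,0,0,0,-1,-1],
    [0,0,0,0,0,-1,-1]
  ]
}}

```text
time_s: 26.6
ee_pos: [0.4602, -0.1934, 0.1284]
tcp_rot: [179.8, -0.4, -2.9]
ft_force: [0.3, 1.1, -0.9]
width: 0.0258
gripper_force: 20.0
```

Emit:
{"api": "apply_moves", "payload": {
  "moves": [
    [0,0,0,0.21,-0.26,0,-1],
    [0,0,0,0.42,-0.53,0,-1],
    [0,0,0,0.63,-0.79,0,-1],
    [0,0,0,0.63,-0.79,0,-1]
  ]
}}

```text
time_s: 27.0
ee_pos: [0.5267, -0.1136, 0.1239]
tcp_rot: [-179.9, 0.0, -2.7]
ft_force: [-0.2, -1.0, -1.9]
width: 0.0258
gripper_force: 20.0
```

Emit:
{"api": "apply_moves", "payload": {
  "moves": [
    [0,0,0,0.21,-0.26,0,-1],
    [0,0,0,0.42,-0.53,0,-1],
    [0,0,0,0.63,-0.79,0,-1],
    [0,0,0,0.63,-0.79,0,-1]
  ]
}}

```text
time_s: 27.4
ee_pos: [0.5936, -0.0384, 0.1238]
tcp_rot: [-179.9, 0.0, -2.7]
ft_force: [-0.3, -0.7, -0.6]
width: 0.026
gripper_force: 20.0
```

Emit:
{"api": "apply_moves", "payload": {
  "moves": [
    [0,0,0.03,0.21,-0.26,0,-1],
    [0,0,0.03,0.42,-0.53,0,-1],
    [0,0,0.03,0.63,-0.79,0,-1],
    [0,0,0.03,0.63,-0.79,0,-1],
    [0,0,0.03,0.63,-0.79,0,-1],
    [0,0,0.03,0.63,-0.79,0,-1],
    [0,0,0.03,0.63,-0.79,0,-1]
  ]
}}

```text
time_s: 28.1
ee_pos: [0.6578, 0.0338, 0.1252]
tcp_rot: [180.0, 0.1, -4.3]
ft_force: [-0.2, -0.6, -0.9]
width: 0.0259
gripper_force: 20.0
```

```bash
python3 look.py 11 wrist,scene,side green_center yellow_center
```

```text
28.1 [0.65782045 0.03379434 0.12518907] [ 1.79963489e+02  6.70909831e-02 -4.33051263e+00]
wrist green_center [([0.6585, 0.0312, 0.1408], 0.68)]
wrist yellow_center [([0.6479, -0.038, 0.048], 0.7)]
scene green_center [([0.6595, 0.0359, 0.1446], 0.89), ([0.5189, -0.1138, 0.0205], 0.47)]
scene yellow_center [([0.6564, -0.0383, 0.045], 0.76)]
side green_center [([0.6602, 0.0357, 0.1448], 0.57)]
side yellow_center [([0.6542, -0.0385, 0.0482], 0.98)]
```

Slight +y correction (2 mm), then lower.

Emit:
{"api": "apply_moves", "payload": {
  "moves": [
    [0,0,0,0.01,-0.02,0.25,-1],
    [0,0,0,0.01,-0.02,0.5,-1],
    [0,0,0,0.01,-0.02,0.75,-1],
    [0,0,0,0.01,-0.02,0.9,-1],
    [0,0,0,0.01,-0.02,0.97,-1],
    [0,0,0,0.01,-0.02,1,-1],
    [0,0,0,0.01,-0.02,1,-1],
    [0,0,0,0.01,-0.02,1,-1]
  ]
}}

```text
time_s: 29.35
ee_pos: [0.6605, 0.037, 0.0264]
tcp_rot: [180.0, -0.1, -4.3]
ft_force: [-0.7, -0.6, 1.9]
width: 0.0257
gripper_force: 20.0
```

```bash
python3 look.py 12 wrist,scene,side green_center
```

```text
29.35 [0.66049307 0.03701156 0.0263545 ] [ 1.79996303e+02 -6.66919235e-02 -4.25604444e+00]
wrist green_center [([0.6621, 0.0375, 0.0411], 0.61)]
scene green_center []
side green_center [([0.6638, 0.0318, 0.049], 0.8)]
```

View pics/c12.png

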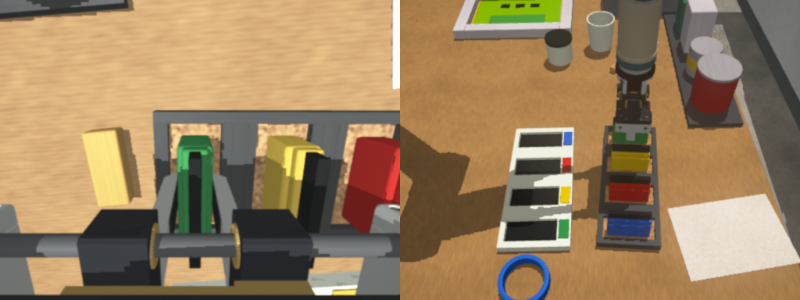

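Emit:
{"api": "apply_moves", "payload": {
  "moves": [
    [0,0,0,0,0,0,0.2],
    [0,0,0,0,0,0,0.2],
    [0,0,0,0,0,0,0.2],
    [0,0,0,0,0,0,0.2],
    [0,0,0,0,0,0,0.2],
    [0,0,0,0,0,0,0.2]
  ]
}}

```text
time_s: 30.25
ee_pos: [0.6601, 0.037, 0.0253]
tcp_rot: [180.0, 0.0, -4.3]
ft_force: [0.2, -0.0, 0.0]
width: 0.0561
gripper_force: 0.0
```

Emit:
{"api": "apply_moves", "payload": {
  "moves": [
    [0,0,0,0,0,-0.2,0.2],
    [0,0,0,0,0,-0.5,0.2],
    [0,0,0,0,0,-0.8,0.2],
    [0,0,0,0,0,-1,0.2],
    [0,0,0,0,0,-1,0.2]
  ]
}}

```text
time_s: 30.75
ee_pos: [0.6624, 0.0369, 0.129]
tcp_rot: [-180.0, -0.4, -4.3]
ft_force: [0.6, -1.1, 0.5]
width: 0.0563
gripper_force: 0.0
```

Emit:
{"api": "apply_moves", "payload": {
  "moves": [
    [0,0,0,-0.33,0.33,-0.3,0.2],
    [0,0,0,-0.66,0.66,-0.6,0.2],
    [0,0,0,-1,1,-0.8,0.2],
    [0,0,0,-1,1,-0.8,0.2],
    [0,0,0,-1,1,-0.8,0.2],
    [0,0,0,-1,1,-0.8,0.2]
  ]
}}

```text
time_s: 31.35
ee_pos: [0.5532, -0.0547, 0.2042]
tcp_rot: [-179.9, 0.0, -4.3]
ft_force: [-0.1, -0.7, -0.6]
width: 0.0563
gripper_force: 0.0
```

```bash
python3 - <<'E'
from h import *
c,T=campose('wrist'); p,d=save('wrist','wrist13'); P=cloud('wrist',d,c,T)
hsv=cv2.cvtColor(p,cv2.COLOR_RGB2HSV); v=hsv[...,2]
Rk=R.from_euler('z',-4.35,degrees=True).as_matrix()
o=np.array([.6511,-.0779,0])
for n,y in(('green',.114),('yellow',.038),('red',-.038),('blue',-.114)):
    Q=(P-o)@Rk
    m=(d>0)&(abs(Q[...,0])<.06)&(abs(Q[...,1]-y)<.03)&(Q[...,2]>.072)&(Q[...,2]<.09)
    q=Q[m].astype(np.float32); r=cv2.minAreaRect(q[:,:2]*1000); print(n,len(q),'z',np.median(q[:,2]),np.round(r[0],1),np.round(r[1],1),round(r[2],1),'dy',round(r[0][1]-1000*y,1))
save('side','side13')
for t in ['red','yellow','green','blue']: print(t,[(np.round(x['location'],4).tolist(),round(x['conf'],2)) for x in eyes.spot_point('side',t+'_center')[:2]])
a=cv2.imread('pics/wrist13.png');b=cv2.imread('pics/side13.png');cv2.imwrite('pics/c13.png',cv2.resize(np.hstack([a,b]),(800,300)))
E
```

```text
green 825 z 0.07925389 [ -0. 114.] [ 9.2 77.5] 89.8 dy 0.0
yellow 695 z 0.07940798 [ 0.3 37.8] [77.7  8.1] 0.1 dy -0.2
red 735 z 0.079394646 [ -1.2 -40.2] [77.   8.5] 0.1 dy -2.2
blue 877 z 0.07924302 [  -0.8 -116.7] [ 9.1 77.5] 89.5 dy -2.7
red [([0.6451, -0.1154, 0.0473], 0.8)]
yellow [([0.6514, -0.0384, 0.0464], 0.79)]
green [([0.6637, 0.0332, 0.0464], 0.6)]
blue [([0.6427, -0.1966, 0.0402], 0.96)]
```

View pics/c13.png

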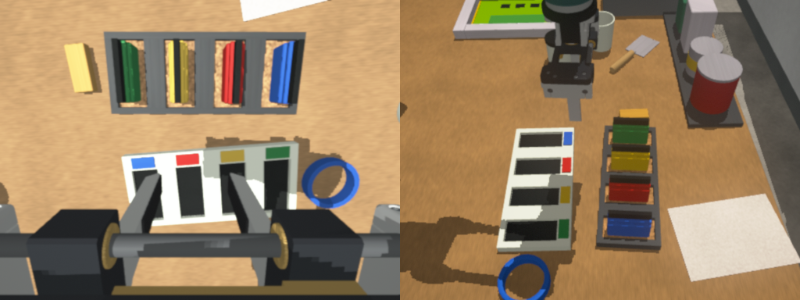

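All four stand upright, within 3 mm of their pocket middles and in mirrored order (left to right: green, yellow, red, blue), and the arm touches nothing.

```bash
python3 -c "
from cell import workorder
print(workorder.hand_in())"
```

```text
the job is handed in; nothing more can be done
None
```

I moved all four squeegees into the press rack in mirrored order and handed the job in at about 31 s; my last measurement had each one upright and within 3 mm of its pocket middle, and the hand-in returned no verdict.

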